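Clear the decapping station, align the panel fastener and hold the panel shut

ROBOT

A 6-joint arm with a two-finger parallel gripper is mounted at the origin on the work surface. World frame = base frame: x ahead of the robot, y to its left, z up, the work surface at z = 0. Lengths are in m, angles in rad, forces in N, time in s.
With the tool pointing down it reaches from about 0.275 to 0.825 m from the base axis. Payload 5.2 kg.
Tool frame: the origin (TCP) lies between the finger pads; the fingertips stand 22 mm ahead of it and the grasp point (between the pads) lies 3 mm ahead of it; z points along the fingers, y is the line along which they close (so a half turn about z gives the same grasp; the last joint's range is limited). The gripper opens to 93 mm and grips with 3 to 60 N. Pads are 15 mm wide; open, the fingers measure 128 mm over their backs; the gripper's body (75 mm by 188 mm) begins 65 mm behind the grasp point.
Start: joints at [1.076, 0.259, 1.535, -0, 1.348, -0.203], TCP at [0.158, 0.527, 0.241] pointing down, gripper open.
Joint ranges: [-3.14, 3.14], [-0.91, 2.08], [0.19, 2.58], [-1.22, 4.36], [0.22, 2.71], [-3.12, 3.12]. Speed limits (rad/s): [2.57, 2.57, 3.14, 3.14, 3.14, 3.14].

INTERFACE

Orientations are given as [roll, pitch, yaw] about the fixed x, y, z axes, in that order (R = Rz(yaw) Ry(pitch) Rx(roll)).
In Python, from cell import readout, optics, job gives the robot as it stands. The module is installed in compiled form; this text tells all that it offers.
- The arm moves only by the shell command python3 -m handwheel 'ROWS'. ROWS is text: rows parted by semicolons, each of 7 numbers parted by spaces: the turn, a rotation vector about the tool's x, y, z in units of 2 rad (1.0 is 2 rad), then the shift along the tool's x, y, z in units of 0.15 m (1.0 is 0.15 m), then the opening, from 0 (shut) to 1 (fully open). A call has 1 to 12 rows; each row shifts and turns the commanded pose from where the row before left it, along the tool's axes as they then stand; what a row does not reach is not made up. A row lasts 1/10 s, in which the tool goes at most 50 mm and 8.59 degrees, less where a joint would pass 70% of its speed; a pose out of reach is approached as far as the arm can. A call with a number of a shift or a turn outside -1 to 1 is refused whole. A call with a gripper value outside its range is refused whole. The fingers move at their own pace and stop on an object; the grip force is fixed at half the most. Time passes only in rows, so rows that do not move let the fingers close. It gives the time, the measured TCP pose, the force, the opening and the grip force at its end, in the units of the state.
- readout.read_state(): the state, without advancing time (a new reading comes with each control period).
- optics.capture(name): name is "scene" or "top"; returns (picture, depth): 384x512x3 uint8, red, green, blue; 384x512 float32, m along the optical axis (not along the pixel's ray), 0 where there is no reading.
- optics.get_calibration(name): a dict with "intrinsics" (3x3 intrinsics, pixels), "R" (3x3) and "t" (3): a world point X has camera coordinates R X + t. Camera axes: x right, y down, z forward; pixel columns grow to the right and rows downward; lengths in m; the calibration is good to about 2 mm. A picture is of the moment at which its call begins. get_calibration takes no time and is no camera call.
- job.sign_off(): hands the job in; it is judged then, once.
The state is a dict: "t": time; "joint_pos": joint angles; "qvel": joint speeds; "effort": joint torques, N m; "tcp_pos": TCP position; "tcp_rot": TCP orientation; "force": force on the tool from outside, world axes, zero at the start; "torque": the same for the moment, N m; "width": finger opening in m; "gripper_force": force on a finger pad.
Only numpy, scipy, OpenCV 4.12 (cv2) and the standard library are available. Lean on these libraries where they do the work, as an engineer would, in place of code of your own. Each camera call takes 0.05 s, during which the arm holds its last target. There are 200 camera calls.

TASK

Pick up the squeegee and sweep the four loose blue tube caps along the lane into the waste tray without touching the caps with the fingers, then set the squeegee back down on the bench, clear of the station. With the access panel still up, turn its orange quarter-turn fastener clockwise until its slot lines up with the red marks, then push the panel down fully home against its frame with the fingers and finish while still holding it pressed there, not letting go. Leave the other things on the bench where they are.

Things in the scene. Friction and masses are not known exactly. Their poses are not given: they have to be found in the camera images.
- unit: White low decapping station fixed to the bench; origin at the centre of its underside, z up. 360 long along its y, 116 deep along x (-58 to 58), plus a grey pod 40 high behind (x 58 to 102, y -90 to 150). Along y: steel sweep lane (-180 to -30), waste tray (-30 to 55), panel housing (55 to 180) whose grey frame rim, 8 wide, has its top 54 above the bench.
- lane_start (a point): Middle of the outer end of the sweep lane, on its deck. The deck is flat, 50 above the bench, 100 wide (x) and 150 long (y), both ends open, with blue curbs 12 high along both sides. Axes as the unit's: +y leads along the lane to the tray.
- lane_edge (a point): Middle of the lane's end where the deck drops into the waste tray, on the deck surface (unit y = -30 mm). Axes as the unit's.
- tray (a point): Centre of the waste tray's floor, 44 below the deck. Open pocket 100 (x) by 85 (y) inside, its two x side walls reach 62 above the bench. Axes as the unit's.
- panel_top (a point): Centre of the access panel's top face (aluminium plate 97 x 106 x 8, in the grey frame); moves with the panel. Axes as the unit's. At rest it is 62 mm above the bench, 8 mm proud of the frame; fully home it is flush with the frame, 54 mm above the bench.
- panel (a joint): How far the sprung panel is pressed down, m: 0 released (8 mm proud), 0.008 fully home against the frame (hard stop). Springs push back with about 1.5 N at the start and 9.5 N fully home; it springs up when let go.
- wing (a point): Top centre of the orange wing of the quarter-turn fastener in the panel's middle, 31 above the panel's top. The wing is an upright bar 40 long, 12 thick, 26 high on a steel disc 42 diameter x 5 high. Wing and the black slot line on its top lie along this frame's x; pinch it across y, from above. The frame turns with the wing and sinks with the panel.
- fastener (a joint): Fastener angle, rad, growing clockwise seen from above, range 0 to 2.1, starts at 0.1 to 0.6. At 0 the slot lies along the unit's x; at 1.571 (no stop there: it can be overturned) it lies along the unit's y and points at the red marks on panel and frame. It stays where left (friction 0.05 N m).
- squeegee: Hand squeegee that stands upright on the bench; origin at the centre of its underside, z up, total height 85. Black rubber blade 24 thick (its x) x 80 wide (its y) x 32 high, sweeping faces look along +x and -x; above it a yellow handle 24 thick (x) x 52 wide (y), from 32 to 85 high. Pinch the handle across its thickness (x) from above. 0.1 to 0.2 kg.
- cap0: Light-blue loose tube cap, 22 diameter, 18 high, about 15 g, standing on the sweep lane's deck; origin at the centre of its underside.
- cap1: Light-blue loose tube cap, 22 diameter, 18 high, about 15 g, standing on the sweep lane's deck; origin at the centre of its underside.
- cap2: Light-blue loose tube cap, 22 diameter, 18 high, about 15 g, standing on the sweep lane's deck; origin at the centre of its underside.
- cap3: Light-blue loose tube cap, 22 diameter, 18 high, about 15 g, standing on the sweep lane's deck; origin at the centre of its underside.
- amber_bottle: Bystander, to be left alone: amber reagent bottle, 64 diameter, 130 high; origin at the centre of its underside.
- beaker: Bystander, to be left alone: white open beaker, 70 diameter, 85 high; origin at the centre of its underside.
- tip_box: Bystander, to be left alone: blue tip box with clear lid, 87 x 122 x 59; origin at the centre of its underside.
- vial: Bystander, to be left alone: small amber vial, 34 diameter, 55 high; origin at the centre of its underside.
- jar: Bystander, to be left alone: small glass jar, 60 diameter, 70 high; origin at the centre of its underside.
Not all that is in view belongs to the job. Leave any purple or turquoise look-alike of the squeegee alone.

How it is judged:
On the way, in this order (a step that is already met when the one before it is completed fails the run):
1. all four caps lie in the waste tray (x of cap0 in the frame of tray between -0.06 and 0.06 m and y of cap0 in the frame of tray between -0.05 and 0.05 m and z of each of cap0, cap1, cap2, cap3 in the frame of tray below 0.038 m and x of cap1 in the frame of tray between -0.06 and 0.06 m and y of cap1 in the frame of tray between -0.05 and 0.05 m and x of cap2 in the frame of tray between -0.06 and 0.06 m and y of cap2 in the frame of tray between -0.05 and 0.05 m and x of cap3 in the frame of tray between -0.06 and 0.06 m and y of cap3 in the frame of tray between -0.05 and 0.05 m), for 0.2 s.
2. the squeegee is set down on the bench and let go, clear of the station (height (world z) of squeegee below 0.03 m and contact force between squeegee and unit below 0.2 N and contact force between the fingers and squeegee below 0.2 N), for 0.2 s.
3. the fastener's slot is lined up with the red marks (within 0.14 rad) while the panel is still up (pressed less than 4.5 mm) (value of joint fastener between 1.431 and 1.711 rad and value of joint panel below 0.0045 m), for 0.2 s.
4. the panel is pressed home (at least 6.5 of 8 mm) by the fingers with more than 4 N, the slot still lined up (value of joint fastener between 1.431 and 1.711 rad and value of joint panel above 0.0065 m and contact force between the fingers and unit above 4 N), for 0.2 s.
At the end, for the whole second after the job is handed in: At the end the fingers still press the panel with over 4 N, 6.5 mm or more of its 8 mm down; the fastener is within 0.14 rad of 1.571; all four caps are in the waste tray; the squeegee is let go on the bench (underside below 30 mm), not touching the station (all of step 1 and all of step 2 and all of step 4); the arm keeps its last pose, push and grip.
It fails at once if the fingers touch a cap (contact force between the fingers and cap0 above 0.5 N or contact force between the fingers and cap1 above 0.5 N or contact force between the fingers and cap2 above 0.5 N or contact force between the fingers and cap3 above 0.5 N).
It fails at once if a bystander is shifted by more than 30 mm or tipped (distance of any of amber_bottle, beaker, tip_box, vial, jar from where it was at the start of the episode above 0.03 m or angle between any of amber_bottle, beaker, tip_box, vial, jar's own z axis and vertical above 0.5 rad).
It also fails if it takes over 61 s, if anything falls off the work surface, if the arm or the gripper's body presses on something with over 40 N, if the wrist force passes 120 N, or if a joint passes its speed limit or range.

## Working session

There is one attempt and no reset: what is moved stays moved. The work goes in short steps, Python scripts to look and compute and a shell command to move; the robot and the scene stay as the last step left them, time stands still between calls to the robot, and variables do not carry over. Pictures are saved under pics/ and viewed, at most 10 in all, crops included, and the job is handed in when it is done.

```bash
mkdir -p pics; ls; python3 - <<'E'
from cell import readout, optics
import cv2, numpy as np
for n in("scene","top"):
    p,d=optics.capture(n); np.savez(f"{n}0.npz",p=p,d=d,**optics.get_calibration(n)); cv2.imwrite(f"pics/{n}0.png",p[...,::-1])
    print(optics.get_calibration(n))
print(readout.read_state())
E
```

```text
pics
{'intrinsics': array([[373.24288646,   0.        , 260.92611553],
       [  0.        , 373.24288646, 192.10560394],
       [  0.        ,   0.        ,   1.        ]]), 'R': array([[ 0.26496971,  0.96421237, -0.00925016],
       [ 0.70630716, -0.20060913, -0.67888597],
       [-0.65644592,  0.17335077, -0.73418545]]), 't': array([-0.10853976, -0.31402543,  1.64361065])}
{'intrinsics': array([[412.77376814,   0.        , 262.5069842 ],
       [  0.        , 412.77376814, 194.00977394],
       [  0.        ,   0.        ,   1.        ]]), 'R': array([[ 0.00340039, -0.99998968,  0.0030126 ],
       [-0.97954431, -0.00393698, -0.2011901 ],
       [ 0.20119988, -0.00226685, -0.97954758]]), 't': array([-0.03611938,  0.55215535,  1.19544962])}
{'t': 0.1, 'joint_pos': array([ 1.07622965e+00,  2.59271632e-01,  1.53595740e+00,  7.45986852e-06,
        1.34799902e+00, -2.02812801e-01]), 'qvel': array([ 0.00138799, -0.00213295, -0.00392693,  0.00032444, -0.00039014,
       -0.00084744]), 'effort': array([ 3.66260530e-03, -4.38199890e+01, -2.84647661e+01,  7.20608281e-02,
        3.62385891e-02, -9.39093002e-05]), 'tcp_pos': array([0.15796192, 0.52635921, 0.23990652]), 'tcp_rot': array([-3.13999224e+00, -3.36534189e-04,  2.84983685e+00]), 'force': array([ 0.32297874, -0.50333096,  0.24302749]), 'torque': array([-0.07492346,  0.04364133, -0.0333647 ]), 'gripper_force': 0.0, 'width': 0.09271926994060316}
```

View pics/scene0.png

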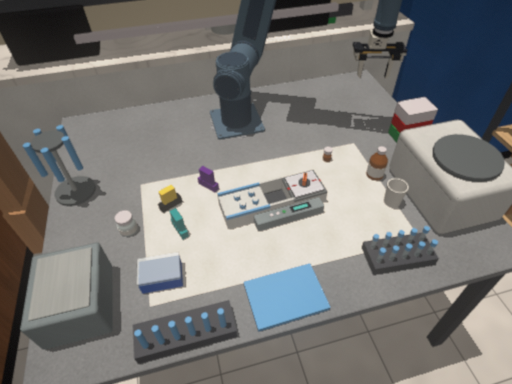

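View pics/top0.png

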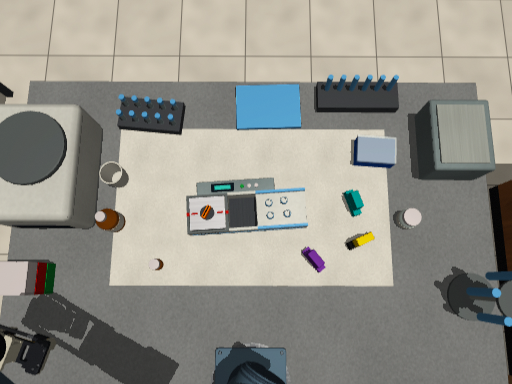

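Scene view: yellow squeegee at (168,196), purple look-alike at (207,179), turquoise at (179,222). The station is at about (270,195). Top view: yellow at (361,241), purple (314,259), turquoise (353,202), caps near (278,207), wing at (207,212). The one meant is yellow with a black blade; I'll confirm with a crop and measure.

```bash
cat > h.py <<'E'
import numpy as np, cv2
def load(n): return dict(np.load(n+".npz"))
def grab(n,name):
    from cell import optics
    p,d=optics.capture(n); np.savez(name+".npz",p=p,d=d,**optics.get_calibration(n)); return load(name)
def cast(c,uv,z):
    uv=np.atleast_2d(uv).astype(float); K=c['intrinsics']
    r=(np.c_[uv,np.ones(len(uv))]@np.linalg.inv(K).T)@c['R']; o=-c['R'].T@c['t']
    return o+r*((z-o[2])/r[:,2])[:,None]
def cloud(c):
    v,u=np.mgrid[:384,:512]; K=c['intrinsics']
    q=np.stack([u,v,np.ones_like(u)],-1)@np.linalg.inv(K).T*c['d'][...,None]
    return (q-c['t'])@c['R']
def hsv(c): return cv2.cvtColor(c['p'],cv2.COLOR_RGB2HSV)
def mask(c,lo,hi,box): # box u0,v0,u1,v1
    m=cv2.inRange(hsv(c),np.array(lo),np.array(hi)); k=np.zeros_like(m); k[box[1]:box[3],box[0]:box[2]]=1; return m*k
E
python3 - <<'E'
from h import *
np.set_printoptions(precision=4,suppress=True)
for n,by,bo,bb,bc in(("top0",(335,220,385,260),(190,200,225,225),(345,225,378,252),(255,192,303,222)),("scene0",(150,180,190,212),(295,165,315,190),(152,182,186,212),(222,185,262,213))):
    c=load(n);P=cloud(c)
    for nm,lo,hi,b in(("yel",(20,120,100),(35,255,255),by),("org",(5,150,120),(18,255,255),bo),("blk",(0,0,0),(180,255,60),bb),("cap",(95,40,120),(110,200,255),bc)):
        m=mask(c,lo,hi,b)>0
        if nm=="cap":
            k,l,s,ce=cv2.connectedComponentsWithStats(m.astype('uint8')*255)
            for i in range(1,k):
                if s[i,4]>5: print(n,nm,s[i,4],ce[i],cast(c,ce[i],.068)[0],np.median(P[l==i],0))
            continue
        q=P[m]; top=q[q[:,2]>np.percentile(q[:,2],90)-.006]
        r=cv2.minAreaRect((top[:,:2]*1000).astype('float32'))
        print(n,nm,m.sum(),"zmax",np.percentile(q[:,2],[5,50,95]),"rect mm",r)
a=load("top0")['p'][165:275,175:390]; cv2.imwrite("pics/crop0.png",cv2.resize(a,(800,409),interpolation=cv2.INTER_CUBIC)[...,::-1])
E
```

```text
top0 yel 148 zmax [0.0099 0.0858 0.0895] rect mm ((357.8461608886719, -194.99908447265625), (22.633682250976562, 346.31646728515625), 23.05103302001953)
top0 org 49 zmax [0.0681 0.0932 0.0973] rect mm ((396.2194519042969, 61.15582275390625), (263.7425842285156, 35.55918502807617), 36.29549789428711)
top0 blk 51 zmax [0.0053 0.0313 0.0356] rect mm ((402.5837097167969, -300.9932556152344), (18.786821365356445, 15.175095558166504), 28.442934036254883)
top0 cap 31 [264.0645 192.2581] [ 0.5552 -0.0387  0.068 ] [ 0.5569 -0.0325  0.0632]
top0 cap 9 [271.3333 216.2222] [ 0.4826 -0.0605  0.068 ] [ 0.4825 -0.0628  0.066 ]
top0 cap 6 [289.3333 214.3333] [ 0.4885 -0.114   0.068 ] [ 0.4891 -0.115   0.0698]
scene0 yel 215 zmax [0.0364 0.069  0.0837] rect mm ((864.6870727539062, -299.8964538574219), (935.2686767578125, 48.01200866699219), 4.008164882659912)
scene0 org 15 zmax [0.0882 0.0908 0.0929] rect mm ((497.7456970214844, 129.13290405273438), (6.912979602813721, 31.12265968322754), 69.88629913330078)
scene0 blk 3 zmax [0.0162 0.0207 0.024 ] rect mm ((438.0283508300781, -353.58587646484375), (18.674989700317383, 0.0), 114.80696868896484)
scene0 cap 113 [238.2478 188.885 ] [ 0.4674 -0.0953  0.068 ] [ 0.4574 -0.0936  0.0579]
scene0 cap 15 [251. 194.] [ 0.5021 -0.0593  0.068 ] [ 0.4958 -0.0576  0.0605]
scene0 cap 9 [236.7778 198.4444] [ 0.5086 -0.1098  0.068 ] [ 0.5025 -0.1082  0.0608]
scene0 cap 13 [255.     201.8462] [ 0.5397 -0.0553  0.068 ] [ 0.5349 -0.0541  0.062 ]
scene0 cap 12 [242.0833 206.5833] [ 0.5481 -0.1011  0.068 ] [ 0.5429 -0.1002  0.0599]
scene0 cap 68 [252.1618 209.9265] [ 0.5708 -0.073   0.068 ] [ 0.5631 -0.0699  0.0584]
```

View pics/crop0.png

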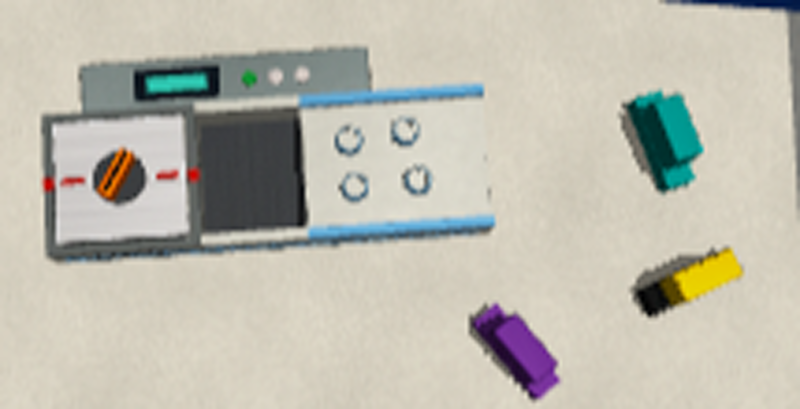

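Top crop: the yellow squeegee (704,277) is the only one with a yellow handle and black blade; purple (513,350) and turquoise (665,140) are the look-alikes. The lane's open end is at right, the caps at (350,140), (405,130), (353,186) and (417,180), and the wing at (120,175).

```bash
cat > m.py <<'E'
from h import *
np.set_printoptions(precision=4,suppress=True)
def rect(q):
    q=np.float32(q[:,:2]*1000); r=cv2.minAreaRect(q); b=cv2.boxPoints(r); e=[b[1]-b[0],b[2]-b[1]]; L=max(e,key=np.linalg.norm)
    print("   rect c",np.round(r[0],1),"size",np.round(r[1],1),"long-axis deg",round(np.degrees(np.arctan2(L[1],L[0]))%180,1),"n",len(q))
if __name__=="__main__":
  for n in("top0","scene0"):
    c=load(n);P=cloud(c); uv=np.stack(np.mgrid[:384,:512][::-1],-1)
    print(n,"cam",-c['R'].T@c['t'])
    by,bo=((335,220,385,260),(190,200,225,225)) if n=="top0" else ((150,180,190,212),(295,165,315,190))
    for nm,lo,hi,b,z0,z in(("yel",(20,120,60),(35,255,255),by,.077,.085),("org",(2,120,80),(18,255,255),bo,.085,.093)):
        m=(mask(c,lo,hi,b)>0)&(P[...,2]>z0)&(P[...,2]<z+.012)
        print(nm,"z med",np.median(P[m][:,2])); rect(P[m]); rect(cast(c,uv[m],z))
    # curbs
    b=(250,180,312,235) if n=="top0" else (215,178,272,222)
    m=mask(c,(98,90,80),(115,255,255),b); k,l,s,ce=cv2.connectedComponentsWithStats(m)
    for i in range(1,k):
        if s[i,4]>40:
            print("curb",s[i,4],ce[i],"z",np.percentile(P[l==i][:,2],[10,50,90])); q=(l==i)&(P[...,2]>.055)
            rect(cast(c,uv[q],.062))
    # deck and panel frame heights, all unit region
    q=P[(P[...,2]>.035)&(P[...,2]<.075)&(P[...,0]>.4)&(P[...,0]<.66)&(P[...,1]>-.18)&(P[...,1]<.26)]
    rect(q)
    hst=np.histogram(q[:,2],bins=np.arange(.035,.076,.002)); print(hst[0])
E
python3 m.py
```

```text
top0 cam [ 0.3005 -0.0312  1.2822]
yel z med 0.08594204942769922
   rect c [ 415.5 -330.5] size [21.7 51.7] long-axis deg 114.2 n 137
   rect c [ 415.1 -329.8] size [21.7 52.9] long-axis deg 114.5 n 137
org z med 0.09340146298732445
   rect c [492.2 132.5] size [12.3 37.5] long-axis deg 152.7 n 52
   rect c [492.  131.8] size [12.9 37.8] long-axis deg 152.6 n 52
curb 141 [278.7021 190.2199] z [0.0414 0.0623 0.0655]
   rect c [562.6 -87. ] size [  7.6 146. ] long-axis deg 94.1 n 122
curb 155 [282.3355 225.9226] z [0.055  0.0627 0.0655]
   rect c [454.6 -94. ] size [  8.3 146.5] long-axis deg 94.2 n 139
   rect c [522.1  16.6] size [161.3 360.5] long-axis deg 94.1 n 4677
[ 58 187 274 272 174 101 206 412 605 465 249 151 258 454 424 225 105  41
  14   2]
scene0 cam [ 1.3295 -0.2433  0.9925]
yel z med 0.08134903673309672
   rect c [ 417.9 -331.7] size [25.6 48.4] long-axis deg 114.0 n 87
   rect c [ 423.3 -330.6] size [27.7 49.4] long-axis deg 114.6 n 87
org z med 0.09041524443414523
   rect c [497.9 130.2] size [ 8.6 33.9] long-axis deg 154.2 n 24
   rect c [502.  128.4] size [ 8.6 39.4] long-axis deg 154.3 n 24
curb 50 [237.88 188.66] z [0.0569 0.0591 0.0613]
   rect c [460.4 -94.5] size [  5.7 136.2] long-axis deg 93.4 n 47
curb 64 [248.4219 211.0312] z [0.0568 0.059  0.0617]
   rect c [567.1 -86.6] size [  6.3 140.9] long-axis deg 93.9 n 63
   rect c [524.5  15.5] size [166.8 361.1] long-axis deg 94.3 n 3258
[247 320 201  80  96 257 402 347 177 107 134 293 342 161  54  31   5   1
   1   2]
```

```bash
cat > go.py <<'E'
import sys,numpy as np
from cell import readout
s=readout.read_state(); x,y,z,psi=map(float,sys.argv[1:5]); p=np.radians(psi)
yaw=s['tcp_rot'][2]; d=np.array([x,y,z])-s['tcp_pos']
print("t",round(s['t'],2),"tcp",s['tcp_pos'].round(4),"rpy deg",np.degrees(s['tcp_rot']).round(2),"w",round(s['width'],4),"gf",s['gripper_force'],"F",s['force'].round(1))
for nm,a in(("after turn",p),("now",yaw)):
    u=np.array([d[0]*np.cos(a)+d[1]*np.sin(a), d[0]*np.sin(a)-d[1]*np.cos(a), -d[2]])/.15
    print(nm,"shift",u.round(3),"min rows",round(np.linalg.norm(u)*3,1))
print("turn z",round(-((p-yaw+np.pi)%(2*np.pi)-np.pi)/2,4))
E
python3 -m handwheel '0 0 0.071 0 0 0 0.5;0 0 0.071 0 0 0 0.5;0 0 0.071 0 0 0 0.5;0 0 0.071 0 0 0 0.5;0 0 0.071 0 0 0 0.5;0 0 0.073 0 0 0 0.5;0 0 0 -0.328 -0.043 0 0.5;0 0 0 -0.328 -0.043 0 0.5;0 0 0 -0.328 -0.043 0 0.5;0 0 0 -0.328 -0.043 0 0.5;0 0 0 -0.328 -0.043 0 0.5;0 0 0 -0.328 -0.043 0 0.5'
python3 go.py .416 -.3305 .22 114.2
python3 - <<'E'
from m import *
# look-alikes and neighbours, top view; caps via dark ring circles
c=load("top0");P=cloud(c)
for nm,lo,hi,b in(("turq",(80,120,60),(92,255,255),(335,180,375,225)),("purple",(125,80,50),(160,255,255),(295,240,335,275))):
    m=mask(c,lo,hi,b)>0; print(nm); rect(P[m])
a=np.array([[350,140],[405,130],[353,186],[417,180]])*[215/800,110/409]+[175,165]
w=cast(c,a,.068)[:,:2]; o=np.array([.5008,.0145]);t=np.radians(4.1); R=np.array([[np.cos(t),-np.sin(t)],[np.sin(t),np.cos(t)]])
print(((w-o)@R*1000).round()); print("start",o+R@[0,-.165],"end",o+R@[0,-.022],"wing",o+R@[0,.1175])
E
```

```text
t: 1.3
tcp_pos: [0.2438, 0.2399, 0.2404]
tcp_rot: [3.141, 0.0, 1.995]
force: [1.5, 0.1, 0.5]
width: 0.0465
gripper_force: 0.0
t 1.3 tcp [0.2438 0.2399 0.2404] rpy deg [1.7999e+02 1.0000e-02 1.1431e+02] w 0.0465 gf 0.0 F [1.5 0.1 0.5]
after turn shift [-3.939 -0.512  0.136] min rows 11.9
now shift [-3.938 -0.519  0.136] min rows 11.9
turn z 0.0009
turq
   rect c [ 415.5 -197.8] size [ 77.4 397.4] long-axis deg 135.6 n 214
purple
   rect c [ 362.6 -191.2] size [79.  36.2] long-axis deg 39.3 n 249
[[  18.  -70.]
 [  23. -114.]
 [ -20.  -69.]
 [ -18. -121.]]
start [ 0.5126 -0.1501] end [ 0.5024 -0.0074] wing [0.4924 0.1317]
```

```bash
python3 -m handwheel '0 0 0 -0.328 -0.043 0.01 0.5;0 0 0 -0.328 -0.043 0.01 0.5;0 0 0 -0.328 -0.043 0.01 0.5;0 0 0 -0.328 -0.043 0.01 0.5;0 0 0 -0.328 -0.043 0.01 0.5;0 0 0 -0.328 -0.043 0.01 0.5;0 0 0 -0.328 -0.043 0.01 0.5;0 0 0 -0.328 -0.043 0.01 0.5;0 0 0 -0.328 -0.043 0.01 0.5;0 0 0 -0.328 -0.043 0.01 0.5;0 0 0 -0.328 -0.043 0.01 0.5;0 0 0 -0.328 -0.043 0.01 0.5' >/dev/null
python3 -m handwheel '0 0 0 0 0 0 0.5;0 0 0 0 0 0 0.5'>/dev/null
python3 go.py .416 -.3305 .069 114.2
python3 - <<'E'
from m import *
for n,b in(("top",(300,180,420,300)),("scene",(120,150,230,240))):
    c=grab(n,n+"1")
    P=cloud(c); m=(mask(c,(20,120,60),(35,255,255),b)>0)&(P[...,2]>.077)&(P[...,2]<.097); print(n,m.sum()); m.sum()>9 and rect(P[m])
E
```

```text
t 2.7 tcp [ 0.4154 -0.3287  0.2214] rpy deg [-1.7997e+02 -1.7000e-01  1.1414e+02] w 0.0466 gf 0.0 F [-0.6  0.6 -0.4]
after turn shift [-1.300e-02 -1.000e-03  1.016e+00] min rows 3.0
now shift [-1.300e-02 -1.000e-03  1.016e+00] min rows 3.0
turn z -0.0005
top 22
   rect c [ 410.5 -343.6] size [ 8.6 33. ] long-axis deg 130.8 n 22
scene 75
   rect c [ 419.7 -332.3] size [23.2 47.9] long-axis deg 111.5 n 75
```

```bash
python3 -m handwheel '0 0 0 -0.013 0.003 0.2 0.5;0 0 0 0 0 0.2 0.5;0 0 0 0 0 0.2 0.5;0 0 0 0 0 0.2 0.5;0 0 0 0 0 0.116 0.5;0 0 0 0 0 0.1 0.5;0 0 0 0 0 0 0;0 0 0 0 0 0 0;0 0 0 0 0 0 0;0 0 0 0 0 0 0;0 0 0 0 0 0 0'
python3 go.py .416 -.3305 .069 114.2
```

```text
t: 3.9
tcp_pos: [0.4176, -0.3302, 0.0716]
tcp_rot: [3.141, 0.002, 1.994]
force: [-0.8, 1.7, 6.9]
width: 0.0239
gripper_force: 30.0
t 3.9 tcp [ 0.4176 -0.3302  0.0716] rpy deg [1.7995e+02 1.0000e-01 1.1424e+02] w 0.0239 gf 29.994822442531586 F [-0.8  1.7  6.9]
after turn shift [ 0.003 -0.011  0.018] min rows 0.1
now shift [ 0.003 -0.011  0.018] min rows 0.1
turn z 0.0003
```

```bash
python3 -m handwheel '0 0 0 0 0 -0.15 0;0 0 0 0 0 -0.25 0;0 0 0 0 0 -0.25 0;0 0 0 0 0 -0.206 0;0 0 -0.068 0 0 0 0;0 0 -0.068 0 0 0 0;0 0 -0.068 0 0 0 0;0 0 -0.068 0 0 0 0;0 0 -0.068 0 0 0 0;0 0 -0.068 0 0 0 0;0 0 -0.068 0 0 0 0;0 0 -0.068 0 0 0 0'
python3 -m handwheel '0 0 -0.066 0 0 0 0'
python3 go.py .5126 -.1501 .2 184.1
```

```text
t: 5.1
tcp_pos: [0.4169, -0.3299, 0.1987]
tcp_rot: [3.142, -0.0, 3.087]
force: [0.4, -0.6, -0.8]
width: 0.0237
gripper_force: 30.0
t: 5.2
tcp_pos: [0.4169, -0.3299, 0.1987]
tcp_rot: [3.142, -0.0, -3.064]
force: [-0.4, -0.8, -2.1]
width: 0.0236
gripper_force: 30.0
t 5.2 tcp [ 0.4169 -0.3299  0.1987] rpy deg [ 179.99   -0.   -175.56] w 0.0236 gf 29.991462528705597 F [-0.4 -0.8 -2.1]
after turn shift [-0.722  1.15  -0.008] min rows 4.1
now shift [-0.729  1.146 -0.008] min rows 4.1
turn z 0.003
```

```bash
python3 -m handwheel '0 0 0.003 -0.144 0.23 0 0;0 0 0 -0.144 0.23 0 0;0 0 0 -0.144 0.23 0 0;0 0 0 -0.144 0.23 0 0;0 0 0 -0.144 0.23 0 0;0 0 0 0 0 0 0;0 0 0 0 0 0 0'
python3 go.py .5126 -.1501 .125 184.1
python3 - <<'E'
from h import *
c=grab("scene","s2"); cv2.imwrite("pics/s2.png",cv2.resize(c['p'][110:250,150:350],(800,560),interpolation=cv2.INTER_CUBIC)[...,::-1])
E
```

```text
t: 5.9
tcp_pos: [0.5133, -0.1498, 0.1987]
tcp_rot: [-3.141, -0.0, -3.073]
force: [0.3, -0.6, -1.1]
width: 0.0235
gripper_force: 30.0
t 5.9 tcp [ 0.5133 -0.1498  0.1987] rpy deg [-1.7998e+02 -2.0000e-02 -1.7606e+02] w 0.0235 gf 29.992387890815735 F [ 0.3 -0.6 -1.1]
after turn shift [ 0.005 -0.002  0.491] min rows 1.5
now shift [ 0.005 -0.002  0.491] min rows 1.5
turn z -0.0014
```

View pics/s2.png

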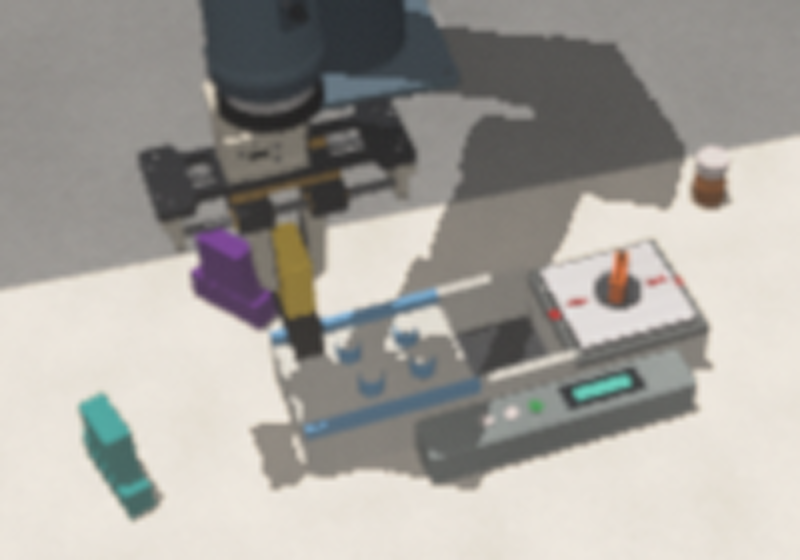

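The squeegee hangs upright in the fingers above the lane's outer end, with its blade near (305,335). The four caps at (349,352), (405,338), (372,383) and (422,365) are ahead of it.

```bash
python3 -m handwheel '0 0 0 0 0 0.2 0;0 0 0 0 0 0.15 0;0 0 0 0 0 0.09 0;0 0 0 0 0 0.025 0;0 0 0 0 0 0.01 0;0 0 0 0 0 0 0'
python3 -m handwheel '0 0 0 0 0 0.007 0;0 0 0 0 0 0 0'
```

```text
t: 6.55
tcp_pos: [0.5134, -0.1516, 0.128]
tcp_rot: [-3.141, 0.001, -3.077]
force: [0.5, 0.0, -1.9]
width: 0.0236
gripper_force: 30.0
t: 6.75
tcp_pos: [0.5135, -0.1509, 0.127]
tcp_rot: [-3.141, 0.001, -3.076]
force: [-0.3, -0.1, -1.5]
width: 0.024
gripper_force: 30.0
```

```bash
python3 -m handwheel '0 0 0 0 0 0.015 0;0 0 0 0 0.04 0 0;0 0 0 0 0.045 0 0;0 0 0 0 0.045 0 0;0 0 0 0 0.045 0 0;0 0 0 0 0.045 0 0;0 0 0 0 0.045 0 0;0 0 0 0 0.045 0 0;0 0 0 0 0.045 0 0;0 0 0 0 0.045 0 0;0 0 0 0 0.045 0 0;0 0 0 0 0.045 0 0'
python3 go.py .5024 -.0074 .1245 184.1
```

```text
t: 7.95
tcp_pos: [0.5083, -0.0768, 0.1241]
tcp_rot: [-3.142, 0.0, -3.075]
force: [-0.3, 0.3, -1.6]
width: 0.0241
gripper_force: 30.0
t 7.95 tcp [ 0.5083 -0.0768  0.1241] rpy deg [-180.      0.   -176.21] w 0.0241 gf 29.992096424102783 F [-0.3  0.3 -1.6]
after turn shift [ 0.006  0.464 -0.002] min rows 1.4
now shift [ 0.009  0.464 -0.002] min rows 1.4
turn z -0.0027
```

```bash
python3 -m handwheel '0 0 0 0 0.045 0 0;0 0 0 0 0.045 0 0;0 0 0 0 0.045 0 0;0 0 0 0 0.045 0 0;0 0 0 0 0.045 0 0;0 0 0 0 0.045 0 0;0 0 0 0 0.045 0 0;0 0 0 0 0.045 0 0;0 0 0 0 0.045 0 0;0 0 0 0 0.045 0 0;0 0 0 0 0.014 0 0;0 0 0 0 0 0 0'
python3 -m handwheel '0 0 0 0 0 -0.2 0;0 0 0 0 -0.2 -0.2 0;0 0 0 0 -0.3 -0.1 0;0 0 0 0 -0.3 0 0;0 0 0 0 -0.3 0 0;0 0 0 0 0 0 0'
python3 go.py .416 -.3305 .199 114.2
python3 - <<'E'
from h import *
c=grab("scene","s3"); A=c['p'][150:250,180:350]
d=grab("top","t3"); B=d['p'][165:275,175:362]
cv2.imwrite("pics/s3.png",np.vstack([cv2.resize(A,(510,300)),cv2.resize(B,(510,300))])[...,::-1])
E
```

```text
t: 9.15
tcp_pos: [0.5037, -0.0075, 0.1241]
tcp_rot: [-3.142, -0.0, -3.075]
force: [0.1, -0.7, -1.0]
width: 0.0237
gripper_force: 30.0
t: 9.75
tcp_pos: [0.5152, -0.1785, 0.1993]
tcp_rot: [-3.138, 0.001, -3.081]
force: [-0.5, 0.2, -1.6]
width: 0.0242
gripper_force: 30.0
t 9.75 tcp [ 0.5152 -0.1785  0.1993] rpy deg [-1.7980e+02  7.0000e-02 -1.7651e+02] w 0.0242 gf 29.991796016693115 F [-0.5  0.2 -1.6]
after turn shift [-0.653 -1.018  0.002] min rows 3.6
now shift [ 0.722 -0.971  0.002] min rows 3.6
turn z 0.6047
```

View pics/s3.png

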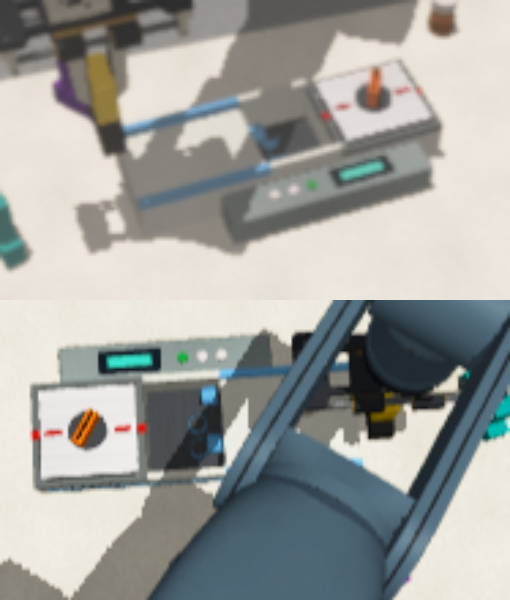

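The caps are all in the waste tray (lower half: (198,425), (200,450), (209,393), (213,443)) and the deck is empty. Returning the squeegee to its old spot.

```bash
python3 -m handwheel '0 0 0.067 0 0 0 0;0 0 0.067 0 0 0 0;0 0 0.067 0 0 0 0;0 0 0.067 0 0 0 0;0 0 0.067 0 0 0 0;0 0 0.067 0 0 0 0;0 0 0.067 0 0 0 0;0 0 0.067 0 0 0 0;0 0 0.067 0 0 0 0' >/dev/null
python3 -m handwheel '0 0 0 -0.163 -0.255 0 0;0 0 0 -0.163 -0.255 0 0;0 0 0 -0.163 -0.255 0 0;0 0 0 -0.163 -0.253 0 0;0 0 0 0 0 0 0;0 0 0 0 0 0.25 0;0 0 0 0 0 0.25 0;0 0 0 0 0 0.2 0;0 0 0 0 0 0.08 0;0 0 0 0 0 0.03 0;0 0 0 0 0 0.02 0;0 0 0 0 0 0 0'
python3 go.py .416 -.3305 .072 114.2
```

```text
t: 11.95
tcp_pos: [0.4176, -0.3255, 0.0757]
tcp_rot: [3.141, 0.002, 2.002]
force: [0.7, 0.4, -1.6]
width: 0.0237
gripper_force: 30.0
t 11.95 tcp [ 0.4176 -0.3255  0.0757] rpy deg [1.7997e+02 1.1000e-01 1.1472e+02] w 0.0237 gf 29.992427229881287 F [ 0.7  0.4 -1.6]
after turn shift [-0.026 -0.023  0.024] min rows 0.1
now shift [-0.026 -0.024  0.024] min rows 0.1
turn z 0.0046
```

```bash
python3 -m handwheel '0 0 0 0 0 0.012 0;0 0 0 0 0 0.012 0;0 0 0 0 0 0 0'
python3 -m handwheel '0 0 0 0 0 0 0.5;0 0 0 0 0 0 0.5;0 0 0 0 0 0 0.5;0 0 0 0 0 0 0.5;0 0 0 0 0 -0.1 0.5;0 0 0 0 0 -0.25 0.5;0 0 0 0 0 -0.3 0.5;0 0 0 0 0 -0.3 0.5'
python3 go.py .492 .1318 .2 154
```

```text
t: 12.25
tcp_pos: [0.4172, -0.3257, 0.0717]
tcp_rot: [3.141, 0.002, 2.002]
force: [0.4, -1.1, 1.8]
width: 0.0237
gripper_force: 30.0
t: 13.05
tcp_pos: [0.4164, -0.3247, 0.2147]
tcp_rot: [-3.141, -0.001, 2.002]
force: [1.1, -0.5, -0.2]
width: 0.0466
gripper_force: 0.0
t 13.05 tcp [ 0.4164 -0.3247  0.2147] rpy deg [-1.7998e+02 -7.0000e-02  1.1469e+02] w 0.0466 gf 0.0 F [ 1.1 -0.5 -0.2]
after turn shift [0.881 2.956 0.098] min rows 9.3
now shift [2.555 1.729 0.098] min rows 9.3
turn z -0.343
```

```bash
python3 -m handwheel '0 0 -0.068 0 0 0 0.5;0 0 -0.068 0 0 0 0.5;0 0 -0.068 0 0 0 0.5;0 0 -0.068 0 0 0 0.5;0 0 -0.068 0 0 0 0.5;0 0 0 0.088 0.295 0 0.5;0 0 0 0.088 0.295 0 0.5;0 0 0 0.088 0.295 0 0.5;0 0 0 0.088 0.295 0 0.5;0 0 0 0.088 0.295 0 0.5;0 0 0 0.088 0.295 0 0.5' >/dev/null
python3 -m handwheel '0 0 0 0.088 0.295 0 0.5;0 0 0 0.088 0.295 0 0.5;0 0 0 0.088 0.295 0 0.5;0 0 0 0.088 0.295 0 0.5;0 0 0 0 0 0 0.5;0 0 0 0 0 0 0.5'
python3 go.py .492 .1318 .095 153.2
python3 - <<'E'
from m import *
c=grab("top","t4");s=grab("scene","s4"); P=cloud(c)
m=(mask(c,(20,120,60),(35,255,255),(335,220,385,260))>0)&(P[...,2]>.077)&(P[...,2]<.097); print("squeegee");rect(P[m])
A=s['p'][130:250,150:350]; B=c['p'][165:275,175:390]
cv2.imwrite("pics/s4.png",np.vstack([cv2.resize(A,(500,300)),cv2.resize(B,(500,256))])[...,::-1])
E
```

```text
t: 14.75
tcp_pos: [0.4945, 0.1309, 0.2132]
tcp_rot: [-3.141, -0.0, 2.685]
force: [-0.4, 0.2, -0.3]
width: 0.0464
gripper_force: 0.0
t 14.75 tcp [0.4945 0.1309 0.2132] rpy deg [-1.7996e+02 -2.0000e-02  1.5384e+02] w 0.0464 gf 0.0 F [-0.4  0.2 -0.3]
after turn shift [ 0.018 -0.002  0.788] min rows 2.4
now shift [ 0.018 -0.002  0.788] min rows 2.4
turn z 0.0056
squeegee
   rect c [ 417.7 -325.1] size [21.7 52.3] long-axis deg 115.6 n 139
```

View pics/s4.png

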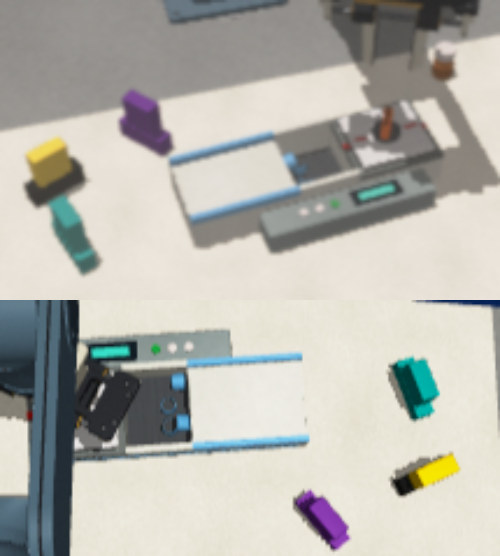

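Squeegee stands upright at (50,165), released and clear; the look-alikes are untouched and the caps are in the tray. Now pinching the wing.

```bash
python3 -m handwheel '0 0 0.005 0.018 -0.002 0.25 0.5;0 0 0 0 0 0.25 0.5;0 0 0 0 0 0.15 0.5;0 0 0 0 0 0.1 0.5;0 0 0 0 0 0.038 0.5;0 0 0 0 0 0 0.5'
python3 -m handwheel '0 0 0 0 0 0 0;0 0 0 0 0 0 0;0 0 0 0 0 0 0;0 0 0 0 0 0 0;0 0 0 0 0 0 0;0 0 0 0 0 0 0'
python3 go.py .492 .1318 .095 94.1
```

```text
t: 15.45
tcp_pos: [0.4921, 0.1296, 0.0949]
tcp_rot: [-3.141, -0.001, 2.67]
force: [-0.2, 0.3, 0.6]
width: 0.0466
gripper_force: 0.0
t: 16.05
tcp_pos: [0.4932, 0.1321, 0.0958]
tcp_rot: [3.139, 0.001, 2.672]
force: [3.1, 5.6, -0.9]
width: 0.0119
gripper_force: 30.0
t 16.05 tcp [0.4932 0.1321 0.0958] rpy deg [1.7984e+02 6.0000e-02 1.5307e+02] w 0.0119 gf 29.998679459095 F [ 3.1  5.6 -0.9]
after turn shift [-0.001 -0.008  0.005] min rows 0.0
now shift [ 0.006 -0.005  0.005] min rows 0.0
turn z 0.5146
```

```bash
python3 -m handwheel '0 0 0 0 0.018 0 0;0 0 0.065 0 0 0 0;0 0 0.065 0 0 0 0;0 0 0.065 0 0 0 0;0 0 0.065 0 0 0 0;0 0 0.065 0 0 0 0;0 0 0.065 0 0 0 0;0 0 0.065 0 0 0 0;0 0 0.06 0 0 0 0;0 0 0 0 0 0 0;0 0 0 0 0 0 0'
python3 go.py .492 .1318 .095 94.1
```

```text
t: 17.15
tcp_pos: [0.493, 0.1322, 0.0953]
tcp_rot: [-3.14, 0.002, 1.642]
force: [-1.2, -4.7, 1.9]
width: 0.0121
gripper_force: 30.0
t 17.15 tcp [0.493  0.1322 0.0953] rpy deg [-1.7992e+02  1.2000e-01  9.4090e+01] w 0.0121 gf 30.000763535499573 F [-1.2 -4.7  1.9]
after turn shift [-0.002 -0.007  0.002] min rows 0.0
now shift [-0.002 -0.007  0.002] min rows 0.0
turn z -0.0001
```

```bash
python3 -m handwheel '0 0 0 0 0 0 0.56;0 0 0 0 0 0 0.56;0 0 0 0 0 0 0.56;0 0 0 0 0 0 0.56;0 0 0 0 0 0 0.56;0 0 0 0 0 -0.2 0.56;0 0 0 0 0 -0.3 0.56;0 0 0 0 0 -0.25 0.56;0 0 0 0 0 0 0.56'
python3 go.py .493 .1318 .095 94.1
python3 - <<'E'
from m import *
s=grab("scene","s5"); P=cloud(s); uv=np.stack(np.mgrid[:384,:512][::-1],-1)
m=(mask(s,(2,120,50),(18,255,255),(285,160,325,195))>0)&(P[...,2]>.084)&(P[...,2]<.1); rect(P[m]); rect(cast(s,uv[m],.093))
cv2.imwrite("pics/s5.png",cv2.resize(s['p'][140:220,240:340],(800,600),interpolation=cv2.INTER_CUBIC)[...,::-1])
E
```

```text
t: 18.05
tcp_pos: [0.4967, 0.1336, 0.2134]
tcp_rot: [3.131, 0.0, 1.642]
force: [0.6, -0.3, -0.2]
width: 0.0521
gripper_force: 0.0
t 18.05 tcp [0.4967 0.1336 0.2134] rpy deg [1.7939e+02 1.0000e-02 9.4080e+01] w 0.0521 gf 0.0 F [ 0.6 -0.3 -0.2]
after turn shift [-0.01  -0.026  0.789] min rows 2.4
now shift [-0.01  -0.026  0.789] min rows 2.4
turn z -0.0002
   rect c [497.6 130.8] size [34.2 12.1] long-axis deg 85.4 n 34
   rect c [501.  128.8] size [15.5 36.4] long-axis deg 93.1 n 34
```

View pics/s5.png

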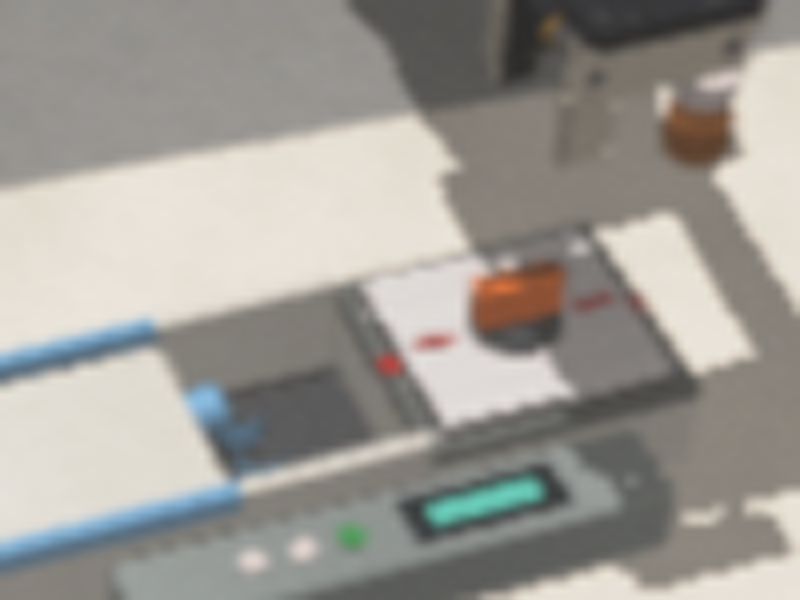

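The wing's slot (520,285) lies along the line of the red marks (390,363)–(640,300). One cap at (207,402) looks high at the tray edge, so I'm checking heights.

```bash
python3 - <<'E'
from m import *
o=np.array([.5008,.0145]);t=np.radians(4.1); R=np.array([[np.cos(t),-np.sin(t)],[np.sin(t),np.cos(t)]])
for n in("t4","s5"):
    c=load(n);P=cloud(c); U=(P[...,:2]-o)@R
    m=(cv2.inRange(hsv(c),np.array((95,60,60)),np.array((112,255,255)))>0)&(abs(U[...,0])<.047)&(U[...,1]>-.05)&(U[...,1]<.055)
    k,l,s,ce=cv2.connectedComponentsWithStats(m.astype('uint8'))
    for i in range(1,k):
        if s[i,4]>2: print(n,s[i,4],ce[i].round(1),"unit xy",np.median(U[l==i],0).round(3),"z",np.percentile(P[l==i][:,2],[0,50,100]).round(3))
E
```

```text
t4 39 [251.4 200.4] unit xy [ 0.037 -0.016] z [0.006 0.025 0.031]
t4 29 [247.  211.2] unit xy [ 0.004 -0.001] z [0.004 0.008 0.03 ]
t4 60 [252.1 218.4] unit xy [-0.023 -0.017] z [0.004 0.039 0.048]
s5 32 [267.2 195.2] unit xy [-0.011 -0.013] z [-0.001  0.027  0.045]
```

Heights fit: the topmost cap lies on its side on another, so its origin is about 29 mm above the floor, inside the limit. Now straddling the wing with the fingers and pressing.

```bash
python3 -m handwheel '0 0 0 -0.01 -0.024 0.25 0.56;0 0 0 0 0 0.25 0.56;0 0 0 0 0 0.2 0.56;0 0 0 0 0 0.1 0.56;0 0 0 0 0 0.04 0.56;0 0 0 0 0 0 0.56'
python3 go.py .493 .1318 .076 94.1
```

```text
t: 18.7
tcp_pos: [0.4881, 0.1315, 0.0801]
tcp_rot: [-3.137, -0.0, 1.642]
force: [-4.4, -0.6, 5.6]
width: 0.0521
gripper_force: 2.9
t 18.7 tcp [0.4881 0.1315 0.0801] rpy deg [-1.7973e+02 -1.0000e-02  9.4070e+01] w 0.0521 gf 2.8951169934589416 F [-4.4 -0.6  5.6]
after turn shift [-0.     0.033  0.028] min rows 0.1
now shift [-0.     0.033  0.028] min rows 0.1
turn z -0.0002
```

```bash
python3 -m handwheel '0 0 0 0 0 -0.08 0.56;0 0 0 0 0.033 0 0.56;0 0 0 0 0 0 0.56;0 0 0 0 0 0 0.56'
python3 go.py .493 .1318 .076 94.1
```

```text
t: 19.1
tcp_pos: [0.4951, 0.1319, 0.0938]
tcp_rot: [3.142, 0.0, 1.642]
force: [0.4, 0.5, 0.3]
width: 0.0521
gripper_force: 0.0
t 19.1 tcp [0.4951 0.1319 0.0938] rpy deg [180.     0.    94.07] w 0.0521 gf 0.0 F [0.4 0.5 0.3]
after turn shift [ 0.    -0.014  0.118] min rows 0.4
now shift [ 0.    -0.014  0.118] min rows 0.4
turn z -0.0003
```

```bash
python3 -m handwheel '0 0 0 0 -0.014 0 0.56;0 0 0 0 0 0.03 0.56;0 0 0 0 0 0.03 0.56;0 0 0 0 0 0.02 0.56;0 0 0 0 0 0.02 0.56;0 0 0 0 0 0.02 0.56;0 0 0 0 0 0 0.56'
python3 go.py .493 .1318 .076 94.1
```

```text
t: 19.8
tcp_pos: [0.4927, 0.1318, 0.0764]
tcp_rot: [-3.141, 0.0, 1.642]
force: [-3.5, 0.1, 8.6]
width: 0.0521
gripper_force: 4.7
t 19.8 tcp [0.4927 0.1318 0.0764] rpy deg [-179.98    0.     94.08] w 0.0521 gf 4.670110289443983 F [-3.5  0.1  8.6]
after turn shift [-0.     0.002  0.002] min rows 0.0
now shift [-0.     0.002  0.002] min rows 0.0
turn z -0.0002
```

```bash
python3 -m handwheel '0 0 0 0 0 0.01 0.56;0 0 0 0 0 0.01 0.56;0 0 0 0 0 0 0.56;0 0 0 0 0 0 0.56;0 0 0 0 0 0 0.56'
python3 go.py .493 .1318 .076 94.1
python3 - <<'E'
from m import *
s=grab("scene","s6"); P=cloud(s); uv=np.stack(np.mgrid[:384,:512][::-1],-1)
m=(mask(s,(2,120,40),(18,255,255),(285,160,325,195))>0)&(P[...,2]>.07)&(P[...,2]<.1); print(m.sum()); m.sum()>5 and rect(cast(s,uv[m],.085))
cv2.imwrite("pics/s6.png",cv2.resize(s['p'][140:220,240:340],(800,600),interpolation=cv2.INTER_CUBIC)[...,::-1])
E
```

```text
t: 20.3
tcp_pos: [0.4927, 0.1318, 0.076]
tcp_rot: [3.141, 0.0, 1.642]
force: [-10.3, -1.3, 32.9]
width: 0.0517
gripper_force: 16.6
t 20.3 tcp [0.4927 0.1318 0.076 ] rpy deg [1.7995e+02 2.0000e-02 9.4090e+01] w 0.0517 gf 16.596414777450264 F [-10.3  -1.3  32.9]
after turn shift [0.    0.002 0.   ] min rows 0.0
now shift [0.    0.002 0.   ] min rows 0.0
turn z -0.0001
23
   rect c [506.9 119. ] size [20.4 19.3] long-axis deg 70.7 n 23
```

View pics/s6.png

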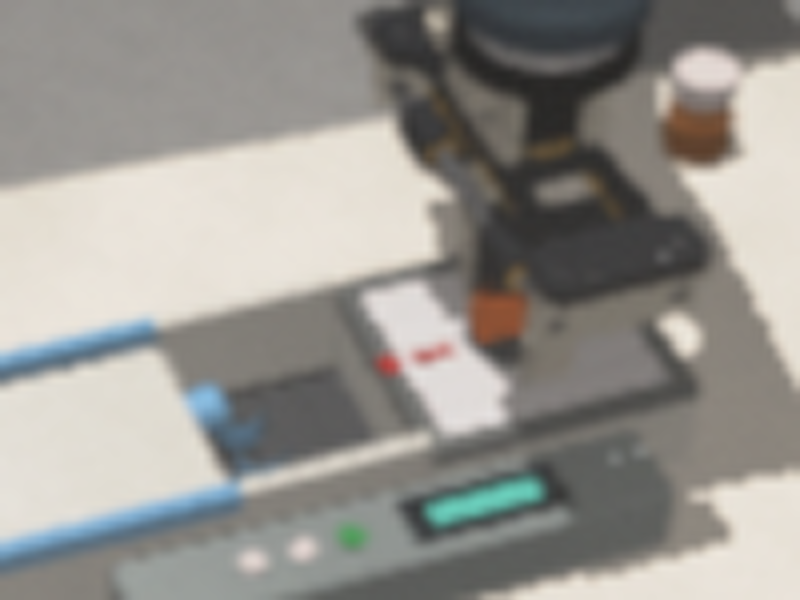

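The fingers straddle the wing at (500,310), still along the marks. The panel is flush with its frame at (430,350), with 33 N against the hard stop. Handing in.

```bash
python3 -c "
from cell import job
print(job.sign_off())"
```

```text
the job is handed in; nothing more can be done
None
```

The job is handed in after about 20 s of robot time: all four caps are in the waste tray, the squeegee stands released on the bench, the fastener's slot lines up with the red marks, and the fingers still hold the panel home with about 33 N; the sign-off returned no verdict.

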